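# Lift a culture dish off its stand with the dish lifter and hold it level

### The job

Pick up the dish lifter by its green post and slide its blade between the rails of the stand, under the culture dish, until the dish sits centred over the blade just beyond its little shoulder. Then raise the dish straight off the stand, at least 10 cm above where it sat, and keep it level and still in the air for about three seconds, finishing while still holding it up there on the lifter. Only the blade may touch the dish, never the gripper; do not tip the dish and leave the small carton, the brown vial and everything else where they are.

Things in the scene. Friction and masses are not known exactly. Their poses are not given: they have to be found in the camera images.
- culture_dish: Round clear lidded culture (petri) dish with a beige filling, 61 mm across, 14 mm high, about 50 g, loose. Origin at the centre of its underside, z up. It starts on the rails of the dish stand with its centre within 6 mm of the rails' middle.
- dish_stand: Fixed stand: grey base plate 90 (x) x 92 (y) x 5 mm, two aluminium rails along its x axis (70 mm long, tops at z = 40 mm, outer faces 78 mm apart). Channel between the rails 46 mm wide, open at both ends, z 5 to 40 mm. Outer lips 5 mm high, 70 mm apart, keep the dish sideways. Origin: centre of the plate's underside. Its -x end faces the robot: enter there.
- dish_lifter: Loose tool, about 120 g, flat on the bench: steel blade 30 mm wide, 3 mm thick along its x axis from x = -20 to 110 mm (tip); on a green foot 44 x 44 x 7 mm a square green post 22 x 22 mm, black cap, top at z = 76 mm; grip it from above across either pair of faces (square to x or y). A shoulder on the blade at x = 46.5 to 49.5 mm rises to z = 9 mm. Origin: underside, below the post's centre.
- lifter_grip (a point): Point on the post's axis of the dish lifter, 50 mm above its underside: where to grip it.
- blade_seat (a point): Point on the top face of the lifter's blade where the dish's centre belongs: 85 mm ahead (+x) of the post's axis, 3 mm above the underside.
- small_carton: Bystander: small light grey carton, 50 x 62 x 22 mm, loose; origin under its centre.
- brown_vial: Bystander: brown vial with a white cap, 27 mm across, 52 mm high, loose; origin under its centre.
There are look-alikes about, which are no part of the job. Leave any yellow look-alike of the dish_stand alone.

How it is judged:
By the outcome, as a careful person would: the job done as asked, in the order asked, and still so for the second after the job is handed in, while the arm keeps its last pose, push and grip.
It also fails if it takes over 54 s, if anything falls off the work surface, if the arm or the gripper's body presses on something with over 40 N, if the wrist force passes 120 N, or if a joint passes its speed limit or range.

### The arm

A 6-joint arm with a two-finger parallel gripper is mounted at the origin on a cart in front of the work surface, level with it; the furniture and walls round the work are solid. World frame = base frame: x ahead of the robot, y to its left, z up, the work surface at z = 0. Lengths are in m, angles in rad, forces in N, time in s.
With the tool pointing down it reaches from about 0.375 to 0.9 m from the base axis. Payload 3.1 kg.
Tool frame: the origin (TCP) lies between the finger pads; the fingertips stand 19 mm ahead of it and the grasp point (between the pads) is the TCP; z points along the fingers, y is the direction in which the jaws open and shut (so a half turn about z gives the same grasp; the last joint's range is limited). The gripper opens to 87 mm and grips with 3 to 60 N. Pads are 19 mm wide; open, the fingers measure 117 mm over their backs; the gripper's body (75 mm by 190 mm) begins 51 mm behind the grasp point.
Start: joints at [-1.413, 0.527, 1.433, -0, 1.181, -0.178], TCP at [0.206, -0.59, 0.242] pointing down, gripper open.
Joint ranges: [-3.08, 3.08], [-0.75, 2.2], [0.22, 2.44], [-1.43, 4.57], [0, 2.65], [-2.85, 2.85]. Speed limits (rad/s): [2.79, 2.79, 3.14, 3.14, 3.14, 3.14].

### API

Orientations are given as a unit quaternion [x, y, z, w].
In Python, from rig import robot gives the robot as it stands.
- The arm moves only by the tool apply_moves, never from a script. Its argument "series" is a list of rows, each a list of 7 numbers: the shift along the tool's x, y, z in cm, then the turn, a rotation vector about the tool's x, y, z in degrees, then the opening, from 0 (shut) to 1 (fully open). In form: [[dx, dy, dz, rx, ry, rz, grip], ...]. A call has 1 to 5 rows; each row is the pose to reach, as a shift and turn from the pose commanded when the call began, along the tool's axes at that moment; what a row does not reach only later rows make up. A row lasts 1/12 s, in which the tool goes at most 41.7 mm and 7.16 degrees, less where a joint would pass 70% of its speed; a pose out of reach is approached as far as the arm can. A call with a gripper value outside its range is refused whole. The fingers move at their own pace and stop on an object; "newtons" is the grip in N (left out, the last holds). Time passes only in rows, so rows that repeat a pose let the fingers close. It gives the time, the measured TCP pose, the force and the opening at its end, in the units of the state.
- robot.get_obs(): the state, without advancing time (a new reading comes with each control period).
- robot.camera(name): name is "scene" or "side" or "wrist"; returns the picture (420x560x3 uint8, red, green, blue); there is no depth.
- robot.camera_params(name): a dict with "mtx" (3x3 intrinsics, pixels), "origin" and "rotation" of the camera in the world. Camera axes: x right, y down, z forward; pixel columns grow to the right and rows downward; lengths in m; the calibration is good to about 2 mm. The wrist camera is an equidistant fisheye: a pixel r from the principal point sees the ray r / f radians off the axis. A picture is of the moment at which its call begins: read the wrist's pose just before it. camera_params takes no time and is no camera call; for the wrist camera it gives the pose at the moment of the call.
- robot.hand_in(): hands the job in, once; it reports no verdict.
The state is a dict: "time": time; "q": joint angles; "joint_velocities": joint speeds; "joint_torque": joint torques, N m; "position": TCP position; "tool_rot": TCP orientation; "ft_force": force on the tool from outside, world axes, zero at the start; "moment": the same for the moment, N m; "grip_width": finger opening in m.
Only numpy, scipy, OpenCV 4.12 (cv2) and the standard library are available. Lean on these libraries where they do the work, as an engineer would, in place of code of your own. Each camera call takes 0.05 s, during which the arm holds its last target. There are 200 camera calls.

## Working session

There is one attempt and no reset: what is moved stays moved. The work goes in short steps, Python scripts to look and compute and a tool call to move; the robot and the scene stay as the last step left them, time stands still between calls to the robot, and variables do not carry over. Pictures are saved under pics/ and viewed, about 8 in all and at most 12, crops included, and the job is handed in when it is done.

Besides the shell and the picture viewer there is one more tool, called after "Call:" by a JSON object that holds its "method" and its "body". apply_moves: Moves the arm, as the interface text tells. Its arguments: {"type":"object","properties":{"series":{"type":"array"},"newtons":{"type":"number"}},"required":["series"]}

```bash
ls; mkdir -p pics; python3 - <<'E'
from rig import robot
import cv2,numpy as np
for n in ("scene","side"):
    im=robot.camera(n); cv2.imwrite(f"pics/{n}0.png",im[:,:,::-1])
    p=robot.camera_params(n); print(n,p)
o=robot.get_obs(); print(o)
E
```

```text
pics
scene {'mtx': array([[481.44298625,   0.        , 278.9941292 ],
       [  0.        , 481.44298625, 208.57813929],
       [  0.        ,   0.        ,   1.        ]]), 'origin': array([0.20499664, 0.64516573, 0.85690823]), 'rotation': array([-0.09722781,  0.8827993 , -0.45611224,  0.05633636])}
side {'mtx': array([[448.35651943,   0.        , 277.8484573 ],
       [  0.        , 448.35651943, 204.71521551],
       [  0.        ,   0.        ,   1.        ]]), 'origin': array([-0.03651164, -1.21427411,  0.8194185 ]), 'rotation': array([ 0.86448305, -0.23971264,  0.12582671, -0.42352632])}
{'time': 0.1, 'q': array([-1.41351659e+00,  5.28361308e-01,  1.43376374e+00, -9.71897155e-06,
        1.18141996e+00, -1.78475286e-01]), 'joint_velocities': array([-0.0011938 , -0.00180221, -0.00247639,  0.00070932, -0.001649  ,
       -0.00026538]), 'joint_torque': array([-2.26035850e-04, -4.40987062e+01, -1.77149695e+01,  6.34814682e-02,
        5.33701340e-02, -4.77425817e-05]), 'position': array([ 0.20586709, -0.5894619 ,  0.24068009]), 'tool_rot': array([ 9.85940856e-01,  1.67091819e-01,  5.85145606e-06, -9.76171918e-04]), 'ft_force': array([-0.03378033, -0.01192187,  0.88296975]), 'moment': array([0.04384573, 0.00897977, 0.029725  ]), 'grip_width': 0.0870277239269756}
```

View pics/scene0.png

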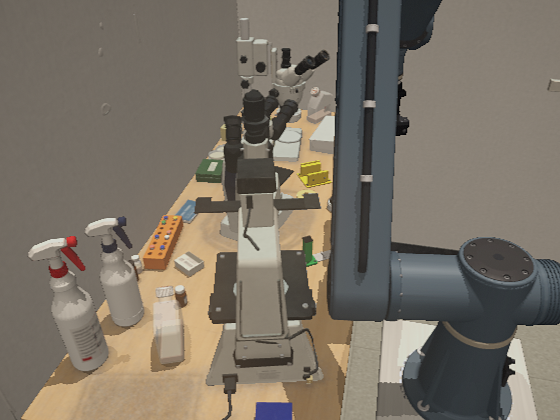

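View pics/side0.png

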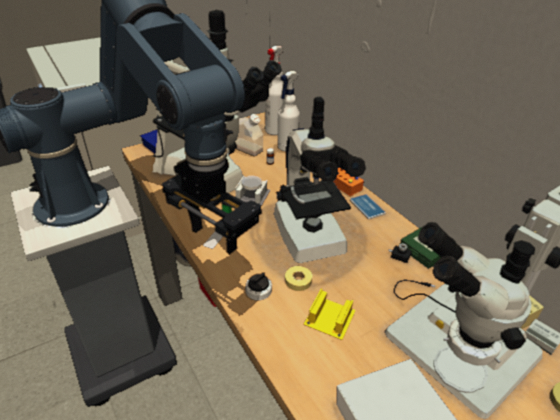

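The scene view shows the green post near (308,248), the carton near (188,263) and the vial at (180,293). The side view shows the yellow decoy stand at (330,313), with the real stand probably near (250,188), partly behind the gripper. Next I'll cast rays and look through the wrist camera.

```bash
cat > h.py <<'E'
from rig import robot
import cv2,numpy as np
from scipy.spatial.transform import Rotation as R
def ray(p,u,v,fish=False):
    K=np.array(p["mtx"]); x=(u-K[0,2])/K[0,0]; y=(v-K[1,2])/K[1,1]
    if fish:
        r=np.hypot(x,y)+1e-12; d=np.array([x/r*np.sin(r),y/r*np.sin(r),np.cos(r)])
    else: d=np.array([x,y,1.])
    q=np.array(p["rotation"]); M=R.from_quat(q) if q.size==4 else R.from_matrix(q)
    return np.array(p["origin"]),M.apply(d/np.linalg.norm(d))
def onz(p,u,v,z,fish=False):
    o,d=ray(p,u,v,fish); return o+d*(z-o[2])/d[2]
def proj(p,P,fish=False):
    K=np.array(p["mtx"]); c=R.from_quat(p["rotation"]).inv().apply(np.asarray(P)-p["origin"])
    if fish:
        s=np.hypot(c[...,0],c[...,1]); t=np.arctan2(s,c[...,2])/s
        a,b=c[...,0]*t,c[...,1]*t
    else: a,b=c[...,0]/c[...,2],c[...,1]/c[...,2]
    return np.stack([K[0,0]*a+K[0,2],K[1,1]*b+K[1,2]],-1)
E
python3 - <<'E'
from h import *
s=robot.camera_params("scene"); d=robot.camera_params("side")
for n,p,u,v,z in [("post",s,308,240,.07),("carton",s,188,263,.02),("vial",s,180,290,.05),("ystand s",s,315,175,.04),("ystand d",d,330,315,.02),("stand d",d,252,188,.045),("post d",d,226,210,.05),("vial d",d,270,152,.05),("scope stage s",s,262,280,.2),("edge near",s,345,370,0),("edge",d,250,355,0),("blade?",d,212,243,0),("stage l",s,210,310,.15),("stage r",s,313,312,.15),("scope base",s,320,375,0.03),("scope base",s,207,378,0.03)]:
    print(n,onz(p,u,v,z).round(3))
w=robot.camera_params("wrist"); print(w)
im=robot.camera("wrist"); cv2.imwrite("pics/w0.png",im[:,:,::-1])
a=cv2.imread("pics/side0.png")[130:270,150:350]; b=cv2.imread("pics/scene0.png")[210:310,150:350]
cv2.imwrite("pics/crop0.png",np.vstack([cv2.resize(b,None,fx=3,fy=2.4),cv2.resize(a,None,fx=3,fy=2.4)])[:600])
E
```

```text
post [ 0.357 -0.315  0.07 ]
carton [ 0.655 -0.217  0.02 ]
vial [ 0.622 -0.093  0.05 ]
ystand s [ 0.399 -0.687  0.04 ]
ystand d [ 0.406 -0.734  0.02 ]
stand d [ 0.474 -0.252  0.045]
post d [ 0.358 -0.314  0.05 ]
vial d [ 0.622 -0.108  0.05 ]
scope stage s [ 0.398 -0.016  0.2  ]
edge near [0.219 0.007 0.   ]
edge [ 0.211 -0.721 -0.   ]
blade? [ 0.288 -0.366  0.   ]
stage l [0.491 0.037 0.15 ]
stage r [ 0.293 -0.001  0.15 ]
scope base [0.266 0.051 0.03 ]
scope base [0.484 0.107 0.03 ]
{'mtx': array([[325.1922621 ,   0.        , 280.87328949],
       [  0.        , 325.1922621 , 208.32173682],
       [  0.        ,   0.        ,   1.        ]]), 'origin': array([ 0.2776334 , -0.56493938,  0.3830391 ]), 'rotation': array([ 0.80708106, -0.57393956, -0.08095619,  0.11251507])}
```

View pics/w0.png

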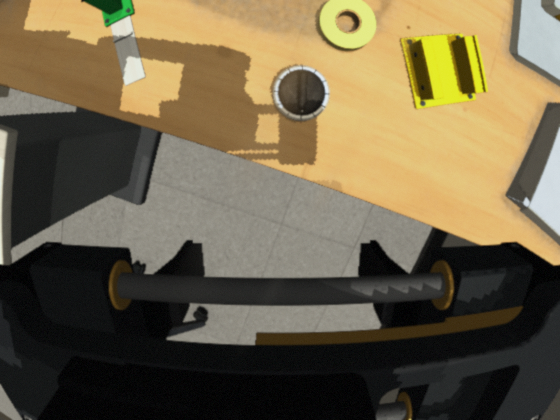

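View pics/crop0.png

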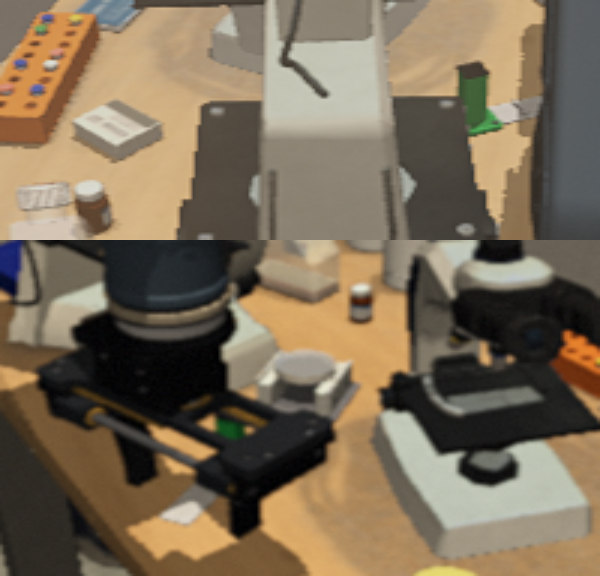

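```bash
python3 - <<'E'
from h import *
s=robot.camera_params("scene"); d=robot.camera_params("side");w=robot.camera_params("wrist")
for n,p,u,v,z in [("base2",d,297,260,0),("b",d,346,250,0),("bl",d,277,217,0.04),("stageL",d,278,195,.14),("stageB",d,300,217,.14),("stageR",d,349,199,.14),("eyep",d,352,168,.25)]:
    print(n,onz(p,u,v,z).round(3))
for u,v,z in [(105,5,.007),(132,18,.007),(122,35,.009),(124,82,.003),(145,76,.003),(113,20,.003),(131,14,.003)]: print(onz(w,u,v,z,True).round(3))
# triangulate eyepiece of scope 2: scene(320,200)? 
print(onz(s,320,205,.14),onz(s,195,205,.14),onz(s,232,125,.28),onz(s,255,98,.28))
print(ray(w,280,208,True))
E
```

```text
base2 [ 0.449 -0.536  0.   ]
b [ 0.582 -0.571  0.   ]
bl [ 0.47  -0.401  0.04 ]
stageL [ 0.454 -0.431  0.14 ]
stageB [ 0.453 -0.534  0.14 ]
stageR [ 0.601 -0.536  0.14 ]
eyep [ 0.58  -0.554  0.25 ]
[ 0.358 -0.298  0.007]
[ 0.346 -0.346  0.007]
[ 0.322 -0.342  0.009]
[ 0.265 -0.363  0.003]
[ 0.279 -0.389  0.003]
[ 0.34  -0.317  0.003]
[ 0.352 -0.34   0.003]
[ 0.33779252 -0.37874009  0.14      ] [ 0.65695803 -0.31088093  0.14      ] [ 0.60858262 -0.51001484  0.28      ] [ 0.59650238 -0.70694196  0.28      ]
(array([ 0.27764213, -0.56499331,  0.38315741]), array([-0.25976789, -0.08610662, -0.96182446]))
```

Call:
{"method": "apply_moves", "body": {"series": [[0,0,-8,0,0,0,1],[2,-4,-8,0,0,0,1],[4,-8,-8,0,0,0,1],[7,-11,-8,0,0,0,1],[10,-13,-8,0,0,0,1]]}}

```text
time: 0.57
position: [0.2509, -0.442, 0.3221]
tool_rot: [0.986, 0.166, -0.0, 0.0]
ft_force: [1.1, 0.8, -0.5]
grip_width: 0.0865
```

Call:
{"method": "apply_moves", "body": {"series": [[4,-2,0,0,0,0,1],[8,-4,0,0,0,0,1],[10,-5,0,0,0,0,1],[10,-5,0,0,0,0,1],[10,-5,0,0,0,0,1]]}}

```text
time: 0.98
position: [0.3304, -0.3624, 0.3214]
tool_rot: [0.986, 0.169, -0.0, 0.0]
ft_force: [-0.0, -1.6, -0.2]
grip_width: 0.0871
```

```bash
python3 - <<'E'
from h import *
import json
w=robot.camera_params("wrist"); im=robot.camera("wrist"); cv2.imwrite("pics/w1.png",im[:,:,::-1])
np.savez("w1.npz",**w)
for n in("scene","side"): cv2.imwrite(f"pics/{n}1.png",robot.camera(n)[:,:,::-1])
E
```

```text
(no output)
```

View pics/w1.png

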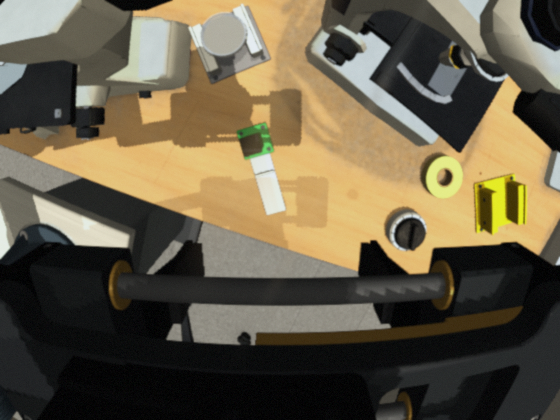

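Wrist view: the stand with the dish is at (224,34). The lifter foot is at (256,140), with its blade tip at (274,215), and scope 2 stands right of the stand. I'll measure these with masks.

```bash
python3 - <<'E'
from h import *
w=dict(np.load("w1.npz")); im=cv2.imread("pics/w1.png"); hsv=cv2.cvtColor(im,cv2.COLOR_BGR2HSV)
def mask(lo,hi,box):
    m=cv2.inRange(hsv,lo,hi); k=np.zeros_like(m); x0,y0,x1,y1=box; k[y0:y1,x0:x1]=255; return m&k
def rect(m,z,n):
    c=max(cv2.findContours(m,cv2.RETR_EXTERNAL,cv2.CHAIN_APPROX_NONE)[0],key=cv2.contourArea)[:,0]
    P=np.array([onz(w,u,v,z,True)[:2] for u,v in c]); r=cv2.minAreaRect((P*1000).astype(np.float32))
    print(n,"c",np.round(r[0],1),"size",np.round(r[1],1),"ang",round(r[2],1)); print(cv2.boxPoints(r).round(1).tolist()); return c,P
g=mask((50,90,40),(85,255,255),(225,110,290,170))
rect(g,.007,"foot")
b=mask((0,0,150),(180,60,255),(240,155,300,225)); rect(b,.003,"blade")
pl=mask((0,0,60),(180,45,255),(185,0,285,95)); rect(pl,.005,"plate")
gray=cv2.cvtColor(im,cv2.COLOR_BGR2GRAY)
for c in (cv2.HoughCircles(cv2.resize(gray[0:80,180:280],None,fx=4,fy=4),cv2.HOUGH_GRADIENT,1,60,param1=80,param2=25,minRadius=60,maxRadius=130)[0]): 
    u,v=c[0]/4+180-.375,c[1]/4-.375; print("circ",u,v,c[2]/4,onz(w,u,v,.054,True).round(4),onz(w,u,v,.04,True).round(4),np.linalg.norm(onz(w,u,v,.054,True)-onz(w,u+c[2]/4,v,.054,True)))
st=[cv2.resize(im[0:100,170:290],None,fx=5,fy=5,interpolation=cv2.INTER_CUBIC)[:,:400*2]]
vis=im.copy(); vis[g>0]=(0,0,255); vis[b>0]=(255,0,255); 
cv2.imwrite("pics/m1.png",np.hstack([st[0],cv2.resize(vis[110:220,230:290],None,fx=3.3,fy=4.545)]))
E
```

```text
foot c [ 359.5 -313.6] size [41.9 42.2] ang 35.2
[[330.20001220703125, -308.5], [354.5, -343.0], [388.70001220703125, -318.79998779296875], [364.3999938964844, -284.29998779296875]]
blade c [ 305.5 -351.4] size [87.9 30.2] ang 34.9
[[260.79998779296875, -364.1000061035156], [278.1000061035156, -388.8999938964844], [350.20001220703125, -338.6000061035156], [332.8999938964844, -313.79998779296875]]
plate c [ 481.6 -229.5] size [93.5 93.4] ang 40.8
[[415.70001220703125, -224.6999969482422], [476.70001220703125, -295.3999938964844], [547.5, -234.3000030517578], [486.5, -163.60000610351562]]
circ 222.5 29.25 26.125 [ 0.4878 -0.2297  0.054 ] [ 0.4908 -0.226   0.04  ] 0.03315471938458621
```

View pics/m1.png

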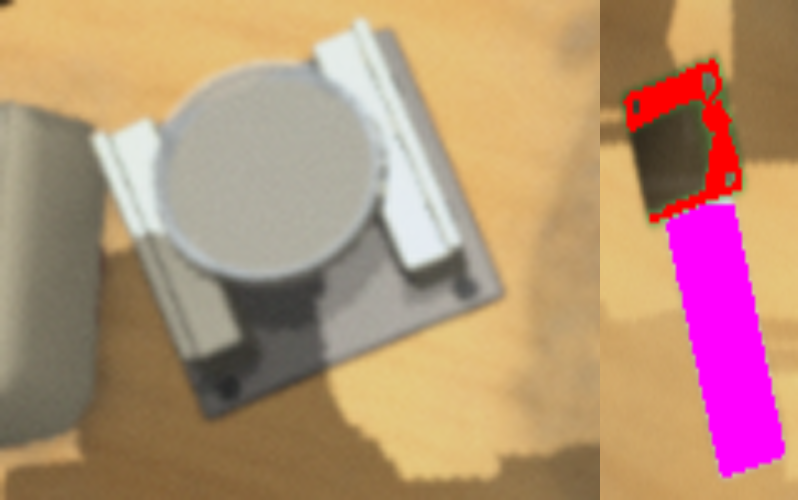

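```bash
python3 - <<'E'
from h import *
w=dict(np.load("w1.npz"))
f=lambda x,y,z: onz(w,x/5+170-.4,y/5-.4,z,True)[:2]*1000
A,B,C=f(207,418,.005),f(503,293,.005),f(385,28,.005)
ang=lambda d:np.degrees(np.arctan2(d[1],d[0]))
print("corners",A,B,C,"AB",np.linalg.norm(B-A),ang(B-A)+90,"BC",np.linalg.norm(C-B),ang(C-B),"ctr",(A+C)/2)
# outer lip lines z=.045
l=[f(93,135,.045),f(185,358,.045)];r=[f(362,18,.045),f(463,245,.045)]
for s in(l,r): print(s,np.linalg.norm(s[0]-s[1]),ang(s[0]-s[1]))
print("lip ctr",sum(l+r)/4)
# dish lid edges in crop: left 157,right 382, top 62,bottom 280 ; z .05
for z in(.047,.054): 
  L,Rr,T,Bo=[f(*q,z) for q in((157,172),(382,172),(270,62),(270,281))]
  print("dish",(L+Rr)/2,np.linalg.norm(L-Rr),(T+Bo)/2,np.linalg.norm(T-Bo))
E
```

```text
corners [ 418.11145342 -227.87494462] [ 477.2357161  -295.45081641] [ 542.99872642 -236.83845508] AB 89.7896257126168 41.18370404840668 BC 88.09189762741838 41.7095455666913 ctr [ 480.55508992 -232.35669985]
[array([ 481.78985544, -181.21601047]), array([ 430.16735771, -226.54973734])] 68.70246767294589 41.28888186673946
[array([ 531.75460688, -238.85681634]), array([ 479.58925603, -285.20974666])] 69.78408113094588 41.62355489442878
lip ctr [ 480.82526901 -232.9580777 ]
dish [ 483.69492275 -230.89785075] 58.79351795613298 [ 484.09067066 -231.14319373] 60.815942775422435
dish [ 482.32324745 -232.68548337] 57.80577824100854 [ 482.71234674 -232.92670455] 59.794226027041425
```

```bash
python3 - <<'E'
import cv2,numpy as np
a=cv2.imread("pics/scene1.png")[130:400,170:370];b=cv2.imread("pics/side1.png")[60:330,150:350]
cv2.imwrite("pics/v7.png",cv2.resize(np.hstack([a,b]),(800,540),interpolation=cv2.INTER_CUBIC))
E
```

```text
(no output)
```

View pics/v7.png

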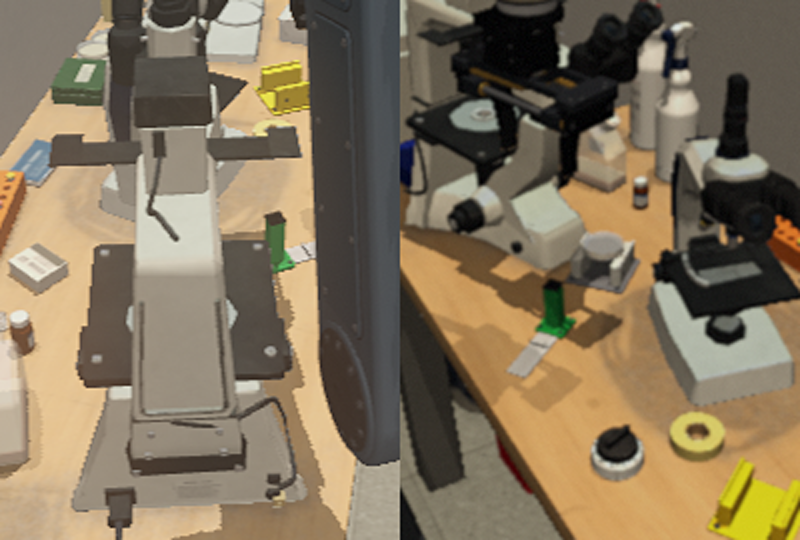

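v7 shows the stand at side (252,188), the post at (226,210) and the inverted scope 1 just left of the stand, with its eyepieces high up. I'll triangulate scope 1's extremes before going in.

```bash
python3 - <<'E'
from h import *
s=robot.camera_params("scene"); d=robot.camera_params("side"); w=dict(np.load("w1.npz"))
def tri(*r):
    A=sum(np.eye(3)-np.outer(x,x) for o,x in r); b=sum((np.eye(3)-np.outer(x,x))@o for o,x in r)
    P=np.linalg.solve(A,b); return P.round(3),[round(float(np.linalg.norm(np.cross(P-o,x))),3) for o,x in r]
S=lambda x,y:ray(s,170+x/2,130+y/2)
D=lambda x,y:ray(d,150+(x-400)/2,60+y/2)
W=lambda u,v:ray(w,u,v,True)
print("eyep a",tri(ray(s,255,98),D(650,12)),tri(ray(s,232,118),D(650,12)))
print("eyep b",tri(ray(s,255,98),D(610,50)),tri(ray(s,232,118),D(610,50)))
print("stage corner",tri(S(272,243),D(480,160)),tri(S(95,245),D(550,120)))
print("nose box?",tri(S(170,115),D(560,180)))
print("w stage corner lo",tri(W(103,136),D(480,160)),tri(W(103,136),S(272,243)))
print("wing",tri(S(300,155),D(665,270)),tri(S(50,160),D(795,300)), tri(S(300,140),D(655,260)))
print("scope2 head",tri(S(170,60),D(738,75)))
print("scope1 base front z.04",onz(w,188,60,.04,True),onz(w,188,60,.08,True),onz(w,75,75,.2,True))
E
```

```text
eyep a (array([ 0.493, -0.342,  0.438]), [0.003, 0.003]) (array([ 0.529, -0.282,  0.412]), [0.002, 0.002])
eyep b (array([ 0.468, -0.333,  0.419]), [0.029, 0.029]) (array([ 0.503, -0.273,  0.392]), [0.031, 0.031])
stage corner (array([ 0.336, -0.136,  0.187]), [0.005, 0.005]) (array([ 0.496, -0.073,  0.194]), [0.015, 0.015])
nose box? (array([ 0.442, -0.266,  0.223]), [0.043, 0.043])
w stage corner lo (array([ 0.334, -0.186,  0.208]), [0.011, 0.011]) (array([ 0.334, -0.167,  0.159]), [0.002, 0.002])
wing (array([ 0.399, -0.439,  0.125]), [0.063, 0.063]) (array([ 0.707, -0.44 ,  0.012]), [0.018, 0.018]) (array([ 0.393, -0.437,  0.146]), [0.055, 0.055])
scope2 head (array([ 0.55, -0.37,  0.31]), [0.067, 0.067])
scope1 base front z.04 [ 0.43832485 -0.19553951  0.04      ] [ 0.43489981 -0.20892412  0.08      ] [ 0.38823085 -0.14235459  0.2       ]
```

Call:
{"method": "apply_moves", "body": {"series": [[0,0,0,0,7,0,1],[0,0,0,0,14,0,1],[0,0,0,0,21,0,1],[0,0,0,0,28,0,1],[0,0,0,0,35,0,1]]}}

```text
time: 1.55
position: [0.3286, -0.3657, 0.3223]
tool_rot: [0.94, 0.158, 0.299, -0.048]
ft_force: [0.9, -0.5, -0.5]
grip_width: 0.0871
```

```bash
python3 - <<'E'
from h import *
w=robot.camera_params("wrist"); im=robot.camera("wrist"); cv2.imwrite("pics/w2.png",im[:,:,::-1])
np.savez("w2.npz",**w); print(w["origin"],proj(w,np.array([[.493,-.342,.438],[.529,-.282,.412],[.48,-.232,.04]]),True))
E
```

```text
[ 0.30888111 -0.3720732   0.48187767] [[ 343.9213294  -113.04361838]
 [ 259.46679877  -99.42897723]
 [ 228.6255297   175.52242906]]
```

View pics/w2.png

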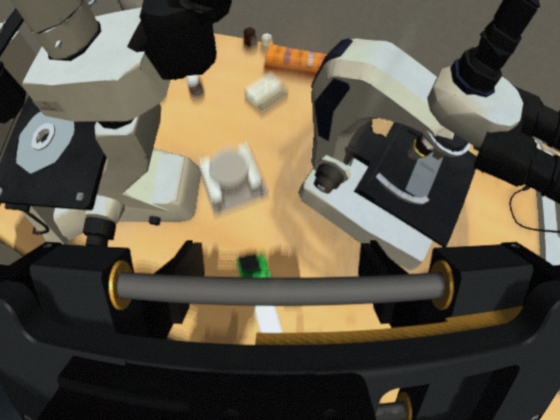

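w2 shows clear space above the stand at (229,175). Scope 1's black eyepiece is near (215,50) and its head near (165,90); scope 2's arm starts at (320,100). I'll cast those rays.

```bash
python3 - <<'E'
from h import *
w=dict(np.load("w2.npz"))
for n,u,v in [("eye",222,60),("head",168,100),("body",197,190),("arm2",315,100),("st2",305,195)]:
    for z in (.1,.2,.3,.4): print(n,z,onz(w,u,v,z,True)[:2].round(3))
E
```

```text
eye 0.1 [ 0.648 -0.155]
eye 0.2 [ 0.559 -0.212]
eye 0.3 [ 0.471 -0.269]
eye 0.4 [ 0.382 -0.326]
head 0.1 [ 0.547 -0.108]
head 0.2 [ 0.484 -0.177]
head 0.3 [ 0.422 -0.246]
head 0.4 [ 0.36  -0.315]
body 0.1 [ 0.424 -0.219]
body 0.2 [ 0.394 -0.259]
body 0.3 [ 0.364 -0.299]
body 0.4 [ 0.334 -0.339]
arm2 0.1 [ 0.613 -0.323]
arm2 0.2 [ 0.533 -0.336]
arm2 0.3 [ 0.454 -0.349]
arm2 0.4 [ 0.374 -0.362]
st2 0.1 [ 0.463 -0.353]
st2 0.2 [ 0.423 -0.358]
st2 0.3 [ 0.382 -0.363]
st2 0.4 [ 0.342 -0.368]
```

Call:
{"method": "apply_moves", "body": {"series": [[0,0,0,0,-7,0,1],[0,0,0,0,-14,0,1],[0,0,0,0,-21,0,1],[0,0,0,0,-28,0,1],[0,0,0,0,-35,0,1]]}}

```text
time: 2.02
position: [0.3291, -0.3658, 0.3228]
tool_rot: [0.986, 0.165, -0.003, 0.003]
ft_force: [-0.5, 0.9, -0.5]
grip_width: 0.0869
```

```bash
python3 - <<'E'
from h import *
a=dict(np.load("w1.npz"));b=dict(np.load("w2.npz"))
A=cv2.imread("pics/w1.png");B=cv2.imread("pics/w2.png")
for z in(.1,.15,.2,.25,.3): # where w2 points would appear in w1
    P=np.array([onz(b,u,v,z,True) for u,v in((168,100),(197,190),(150,185),(315,100),(222,60))]); print(z,proj(a,P,True).round().astype(int).tolist())
cv2.imwrite("pics/v9.png",np.vstack([np.hstack([cv2.resize(A[:150,:300],(500,250)),cv2.resize(A[:150,300:450],(300,250))]),np.hstack([cv2.resize(B[:240,:300],(500,300)),cv2.resize(B[:240,300:450],(300,300))])]))
E
```

```text
0.1 [[143, -40], [188, 68], [134, 67], [329, -47], [208, -98]]
0.15 [[142, -31], [188, 80], [133, 79], [330, -38], [207, -91]]
0.2 [[139, -18], [187, 98], [133, 95], [332, -24], [206, -81]]
0.25 [[136, 1], [187, 124], [132, 120], [333, -4], [204, -65]]
0.3 [[132, 35], [187, 165], [132, 159], [336, 32], [201, -37]]
```

View pics/v9.png

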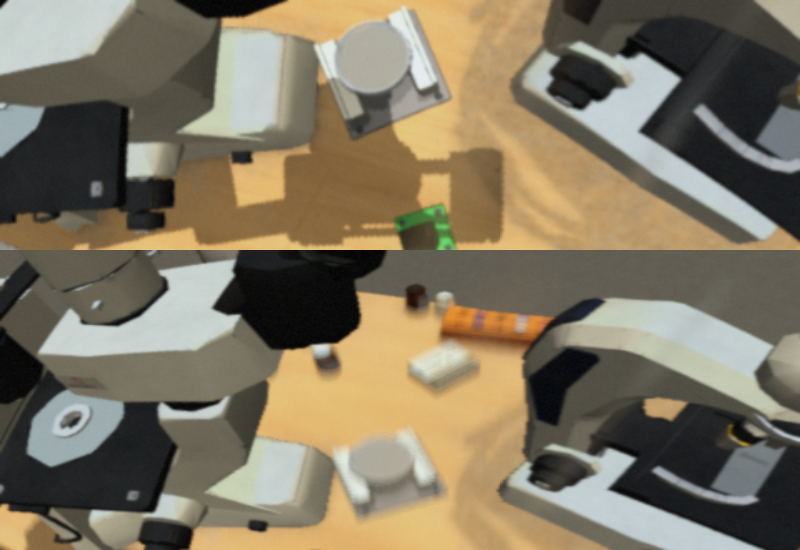

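v9 shows scope 1's head corner at w2 (163,102) / w1 (133,11), and black eyepieces above and beyond it. These could reach into the gripper's space, so I'll triangulate them.

```bash
python3 - <<'E'
from h import *
a=dict(np.load("w1.npz"));b=dict(np.load("w2.npz")); d=robot.camera_params("side"); s=robot.camera_params("scene")
def tri(*r):
    A=sum(np.eye(3)-np.outer(x,x) for o,x in r); c=sum((np.eye(3)-np.outer(x,x))@o for o,x in r)
    P=np.linalg.solve(A,c); return P.round(3),[round(float(np.linalg.norm(np.cross(P-o,x))),3) for o,x in r]
e=np.array([.75,.661]);l=np.array([-.661,.75])
for n,p,q in [("head corner",(133,11),(163,102)),("head low corner",(63,60),(99,122)),("eyepiece bottom",(144,10),(171,78)),("eye right",(171,6),(213,62)),("body front",(188,60),(197,187)),("knob2",(340,63),(328,188)),("base2 corner",(310,50),(303,198)),("stage1 corner",(75,120),(104,202))]:
    P,r=tri(ray(a,*p,True),ray(b,*q,True)); v=P[:2]-[.4187,-.2887]; print(n,P,r,"fwd",round(v@e,3),"left",round(v@l,3))
for D in ((275,66),(262,85),(250,80)):  print(D,tri(ray(b,216,56,True),ray(d,*D)),tri(ray(b,237,5,True),ray(d,*D)))
E
```

```text
head corner [ 0.443 -0.217  0.261] [0.001, 0.001] fwd 0.066 left 0.038
head low corner [ 0.4   -0.183  0.279] [0.003, 0.003] fwd 0.056 left 0.092
eyepiece bottom [ 0.434 -0.251  0.312] [0.004, 0.004] fwd 0.036 left 0.018
eye right [ 0.433 -0.283  0.339] [0.003, 0.003] fwd 0.014 left -0.005
body front [ 0.435 -0.208  0.078] [0.0, 0.0] fwd 0.066 left 0.05
knob2 [ 0.485 -0.379  0.094] [0.0, 0.0] fwd -0.01 left -0.112
base2 corner [ 0.524 -0.344 -0.066] [0.0, 0.0] fwd 0.042 left -0.111
stage1 corner [ 0.35  -0.164  0.203] [0.005, 0.005] fwd 0.031 left 0.139
(275, 66) (array([ 0.457, -0.317,  0.402]), [0.058, 0.058]) (array([ 0.502, -0.286,  0.385]), [0.041, 0.041])
(262, 85) (array([ 0.462, -0.291,  0.36 ]), [0.032, 0.032]) (array([ 0.486, -0.283,  0.362]), [0.013, 0.013])
(250, 80) (array([ 0.424, -0.311,  0.391]), [0.025, 0.025]) (array([ 0.441, -0.306,  0.394]), [0.011, 0.011])
```

```bash
python3 - <<'E'
from h import *
b=dict(np.load("w2.npz"))
out=[]
for n,f,(x0,y0,x1,y1) in (("side","side1",(190,30,320,210)),("scene","scene1",(200,70,330,250))):
    p=robot.camera_params(n); im=cv2.imread(f"pics/{f}.png"); k=3.05
    c=cv2.resize(im[y0:y1,x0:x1],None,fx=k,fy=k,interpolation=cv2.INTER_CUBIC)
    def dot(P,col,t=None):
        u=(proj(p,P)-[x0,y0])*k; q=tuple(int(i) for i in u); cv2.circle(c,q,2,col,-1)
        if t: cv2.putText(c,t,(q[0]+3,q[1]),0,.32,col,1)
    for px,col in (((216,56),(255,80,0)),((171,78),(0,0,255)),((237,5),(0,200,0)),((163,102),(255,0,255))):
        for z in np.arange(.2,.46,.01): dot(onz(b,*px,z,True),col,f"{int(round(z*100))}" if round(z*100)%5==0 else None)
    for z in np.arange(.05,.5,.025): dot(np.array([.4187,-.2887,z]),(0,255,255))
    out.append(c)
cv2.imwrite("pics/v10.png",np.hstack(out))
E
```

```text
(no output)
```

View pics/v10.png

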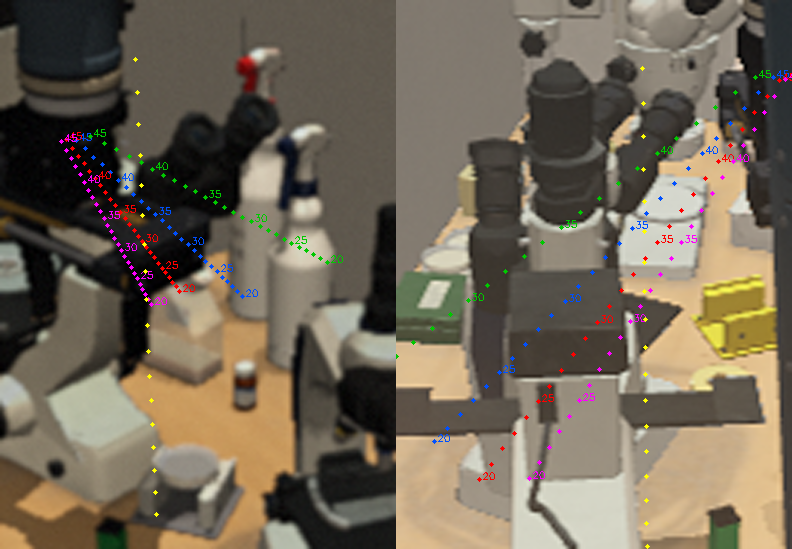

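```bash
python3 - <<'E'
from h import *
a=dict(np.load("w1.npz"));b=dict(np.load("w2.npz")); d=robot.camera_params("side"); s=robot.camera_params("scene")
def tri(*r):
    A=sum(np.eye(3)-np.outer(x,x) for o,x in r); c=sum((np.eye(3)-np.outer(x,x))@o for o,x in r)
    P=np.linalg.solve(A,c); return P.round(3),[round(float(np.linalg.norm(np.cross(P-o,x))),3) for o,x in r]
D=lambda x,y:ray(d,190+x/3.05,30+y/3.05); S=lambda x,y:ray(s,200+(x-396)/3.05,70+y/3.05)
for dd in((262,112),(200,130)):
    for ss in ((678,108),(622,70)): print(dd,ss,tri(D(*dd),S(*ss)))
print("box",tri(S(570,340),ray(b,100,90,True)))
print("lower bases",tri(D(150,190),S(625,200)),tri(D(240,190),S(625,200)))
o=robot.get_obs(); print(o["q"].round(3))
E
```

```text
(262, 112) (678, 108) (array([ 0.44 , -0.386,  0.434]), [0.038, 0.038])
(262, 112) (622, 70) (array([ 0.464, -0.379,  0.446]), [0.013, 0.013])
(200, 130) (678, 108) (array([ 0.421, -0.357,  0.431]), [0.017, 0.017])
(200, 130) (622, 70) (array([ 0.444, -0.351,  0.442]), [0.007, 0.007])
box (array([ 0.432, -0.181,  0.31 ]), [0.017, 0.017])
lower bases (array([ 0.43 , -0.288,  0.372]), [0.004, 0.004]) (array([ 0.461, -0.338,  0.365]), [0.022, 0.022])
[-1.061  0.249  1.651 -0.008  1.237  0.18 ]
```

```bash
python3 - <<'E'
from h import *
a=dict(np.load("w1.npz"));b=dict(np.load("w2.npz")); d=robot.camera_params("side"); s=robot.camera_params("scene")
def tri(*r):
    A=sum(np.eye(3)-np.outer(x,x) for o,x in r); c=sum((np.eye(3)-np.outer(x,x))@o for o,x in r)
    P=np.linalg.solve(A,c); return P.round(3),[round(float(np.linalg.norm(np.cross(P-o,x))),3) for o,x in r]
D=lambda x,y:ray(d,190+x/3.05,30+y/3.05); S=lambda x,y:ray(s,200+(x-396)/3.05,70+y/3.05)
print(tri(D(262,112),S(495,150)),tri(D(200,130),S(565,75)),tri(D(262,112),S(565,75)),tri(D(200,130),S(495,150)))
P=tri(D(200,130),S(565,75))[0]; print(proj(b,P,True),proj(a,P,True))
for z in(.3,.345,.38): print(z,onz(b,237,5,z,True),onz(d,190+225/3.05,30+205/3.05,z))
e=np.array([.75,.661]);l=np.array([-.661,.75])
for P in ([.529,-.282,.412],): v=np.array(P)[:2]-[.4187,-.2887]; print(v@e,v@l)
E
```

```text
(array([ 0.53 , -0.284,  0.41 ]), [0.004, 0.004]) (array([ 0.47 , -0.321,  0.438]), [0.02, 0.02]) (array([ 0.492, -0.35 ,  0.441]), [0.0, 0.0]) (array([ 0.505, -0.255,  0.408]), [0.018, 0.018])
[ 289.33842329 -110.08196467] [ 327.58344943 -276.05007455]
0.3 [ 0.54461876 -0.2490762   0.3       ] [ 0.54179616 -0.20698761  0.3       ]
0.345 [ 0.48629277 -0.279508    0.345     ] [ 0.49169426 -0.29425422  0.345     ]
0.38 [ 0.44092812 -0.30317718  0.38      ] [ 0.45272612 -0.36212825  0.38      ]
0.08715370000000003 -0.06788329999999998
```

Findings from the views: the black eyepieces of scope 1 hang at z≈0.3–0.44, close to where the wrist would be above the delivery point, so a vertical gripper there is risky.

Plan:
1. Pick the lifter across its x faces.
2. Turn it about 187° in the open and set it down facing the stand.
3. Regrip it across its y faces with the tool leaning back, clear of the scopes, and then insert.

I'll start with the pick.

Call:
{"method": "apply_moves", "body": {"series": [[2,-2,0,0,0,7,1],[4.6,-3.9,0,0,0,14,1],[4.6,-3.9,0,0,0,21,1],[4.6,-3.9,0,0,0,28,1],[4.6,-3.9,0,0,0,35,1]]}}

```text
time: 2.43
position: [0.3604, -0.3122, 0.3216]
tool_rot: [0.99, -0.14, -0.0, 0.001]
ft_force: [-0.2, -0.7, 0.2]
grip_width: 0.0867
```

Call:
{"method": "apply_moves", "body": {"series": [[0,0,3,0,0,7,1],[0,0,6,0,0,14,1],[0,0,9,0,0,21,1],[0,0,12,0,0,28,1],[0,0,13,0,0,35,1]]}}

```text
time: 2.85
position: [0.3585, -0.311, 0.188]
tool_rot: [0.902, -0.432, -0.003, -0.001]
ft_force: [-0.4, 0.6, -1.0]
grip_width: 0.087
```

Call:
{"method": "apply_moves", "body": {"series": [[0,0,0,0,0,4,1],[0,0,0,0,0,4,1],[0,0,0,0,0,4,1]]}}

```text
time: 3.1
position: [0.3603, -0.3128, 0.1914]
tool_rot: [0.888, -0.46, 0.0, 0.001]
ft_force: [0.8, 0.3, 0.4]
grip_width: 0.0869
```

```bash
cat >> h.py <<'E'
def status():
    o=robot.get_obs(); M=R.from_quat(o["tool_rot"]).as_matrix(); hd=np.degrees(np.arctan2(M[1,0],M[0,0]))
    print("t",round(o["time"],2),"p",(o["position"]*1000).round(1),"phi",hd.round(1),"z-axis",M[:,2].round(3),"q",o["q"].round(2),"F",o["ft_force"].round(1),"g",round(o["grip_width"]*1000,1)); return o,M
def to(target,M,p): print("tool shift cm",(M.T@(np.array(target)-p)*100).round(2))
E
python3 - <<'E'
from h import *
o,M=status(); to([.3597,-.3136,.05],M,o["position"])
w=robot.camera_params("wrist"); im=robot.camera("wrist"); cv2.imwrite("pics/w3.png",im[:,:,::-1])
hsv=cv2.cvtColor(im,cv2.COLOR_RGB2HSV); g=cv2.inRange(hsv,(50,90,40),(85,255,255))
ct=sorted(cv2.findContours(g,cv2.RETR_EXTERNAL,cv2.CHAIN_APPROX_NONE)[0],key=cv2.contourArea)[-3:]
for c in ct: 
    c=c[:,0]; print(c.min(0),c.max(0)); 
    r=cv2.minAreaRect((np.array([onz(w,u,v,.007,True)[:2] for u,v in c])*1000).astype(np.float32)); print(r)
dk=cv2.inRange(hsv,(0,0,0),(180,90,60)); print(proj(w,np.array([[.3597,-.3136,.076]]),True))
E
```

```text
t 3.1 p [ 360.3 -312.8  191.4] phi -54.7 z-axis [-0.    -0.001 -1.   ] q [-0.95  0.41  1.85 -0.    0.88  1.58] F [0.8 0.3 0.4] g 86.9
tool shift cm [ 0.02  0.08 14.14]
[262 171] [303 211]
((359.8139343261719, -314.13751220703125), (42.50971984863281, 42.378482818603516), 35.17967987060547)
[[282.53354592 210.5118448 ]]
```

Call:
{"method": "apply_moves", "body": {"series": [[0,0.1,4,0,0,0,1],[0,0.1,8,0,0,0,1],[0,0.1,11,0,0,0,1],[0,0.1,13.5,0,0,0,1],[0,0.1,14.1,0,0,0,1]]}}

```text
time: 3.57
position: [0.3586, -0.3115, 0.0478]
tool_rot: [0.888, -0.46, -0.002, -0.001]
ft_force: [0.0, 0.6, -0.1]
grip_width: 0.0872
```

Call:
{"method": "apply_moves", "body": {"newtons": 30, "series": [[0,0,0,0,0,0,0],[0,0,0,0,0,0,0],[0,0,0,0,0,0,0],[0,0,0,0,0,0,0],[0,0,0,0,0,0,0]]}}

```text
time: 3.98
position: [0.3601, -0.313, 0.0518]
tool_rot: [0.888, -0.46, 0.001, 0.001]
ft_force: [0.1, 0.2, -0.4]
grip_width: 0.0615
```

Call:
{"method": "apply_moves", "body": {"series": [[0,0,0,0,0,0,0],[0,0,0,0,0,0,0],[0,0,-1,0,0,0,0],[0,0,-3,0,0,0,0],[0,0,-6,0,0,0,0]]}}

```text
time: 4.4
position: [0.3584, -0.3109, 0.1099]
tool_rot: [0.888, -0.46, -0.002, -0.001]
ft_force: [0.8, -0.9, 0.4]
grip_width: 0.0286
```

The fingers are slow (about 65 mm/s) and I lifted too early, before they touched the post. I'll reopen, go down again and wait for them.

Call:
{"method": "apply_moves", "body": {"series": [[0,0,-1,0,0,0,0.7],[0,0,-1,0,0,0,0.7],[0,0,-1,0,0,0,0.7],[0,0,-1,0,0,0,0.7],[0,0,-1,0,0,0,0.7]]}}

```text
time: 4.82
position: [0.3589, -0.3115, 0.1195]
tool_rot: [0.888, -0.46, -0.001, -0.001]
ft_force: [-0.2, 0.8, 0.2]
grip_width: 0.0538
```

```bash
python3 - <<'E'
from h import *
o,M=status(); to([.3597,-.3136,.05],M,o["position"])
w=robot.camera_params("wrist"); im=robot.camera("wrist"); cv2.imwrite("pics/w4.png",im[:,:,::-1])
g=cv2.inRange(cv2.cvtColor(im,cv2.COLOR_RGB2HSV),(50,90,40),(85,255,255))
c=max(cv2.findContours(g,cv2.RETR_EXTERNAL,cv2.CHAIN_APPROX_NONE)[0],key=cv2.contourArea)[:,0]; print(c.min(0),c.max(0))
print(cv2.minAreaRect((np.array([onz(w,u,v,.007,True)[:2] for u,v in c])*1000).astype(np.float32)))
E
```

```text
t 4.82 p [ 358.9 -311.5  119.5] phi -54.8 z-axis [-0.001  0.002 -1.   ] q [-0.95  0.54  1.91 -0.    0.7   1.58] F [-0.2  0.8  0.2] g 53.8
tool shift cm [0.23 0.06 6.95]
[256 183] [309 232]
((359.9862060546875, -314.3551025390625), (42.78709411621094, 41.68949890136719), 35.162166595458984)
```

Call:
{"method": "apply_moves", "body": {"series": [[0.1,0,2,0,0,0,0.7],[0.2,0,4.5,0,0,0,0.7],[0.2,0,6.5,0,0,0,0.7],[0.2,0,6.9,0,0,0,0.7],[0.2,0,6.9,0,0,0,0.3]]}}

```text
time: 5.28
position: [0.3597, -0.3126, 0.0496]
tool_rot: [0.888, -0.46, -0.002, -0.001]
ft_force: [-0.4, 0.1, 0.1]
grip_width: 0.0589
```

Call:
{"method": "apply_moves", "body": {"newtons": 30, "series": [[0,0,0,0,0,0,0],[0,0,0,0,0,0,0],[0,0,0,0,0,0,0],[0,0,0,0,0,0,0],[0,0,0,0,0,0,0]]}}

```text
time: 5.7
position: [0.3609, -0.3142, 0.0521]
tool_rot: [0.888, -0.46, 0.001, 0.0]
ft_force: [-0.1, 0.5, 0.3]
grip_width: 0.0289
```

Call:
{"method": "apply_moves", "body": {"newtons": 30, "series": [[0,0,0,0,0,0,0],[0,0,0,0,0,0,0],[0,0,0,0,0,0,0],[0,0,0,0,0,0,0],[0,0,0,0,0,0,0]]}}

```text
time: 6.12
position: [0.3608, -0.3141, 0.0519]
tool_rot: [0.888, -0.46, 0.0, 0.0]
ft_force: [-0.7, 0.6, 6.6]
grip_width: 0.0217
```

Call:
{"method": "apply_moves", "body": {"series": [[0,0,-2,0,0,0,0],[0,0,-5,0,0,0,0],[0,0,-8,0,0,0,0],[1.1,1.6,-8,0,0,0,0],[2.2,3.2,-8,0,0,0,0]]}}

```text
time: 6.53
position: [0.3478, -0.3505, 0.1331]
tool_rot: [0.888, -0.459, 0.001, 0.001]
ft_force: [-0.2, -0.9, -2.1]
grip_width: 0.0222
```

Call:
{"method": "apply_moves", "body": {"series": [[0,0,0,0,0,-7,0],[0,0,0,0,0,-14,0],[0,0,0,0,0,-21,0],[0,0,0,0,0,-28,0],[0,0,0,0,0,-35,0]]}}

```text
time: 6.95
position: [0.3469, -0.3499, 0.131]
tool_rot: [0.986, -0.169, -0.0, -0.0]
ft_force: [0.2, -0.3, -0.3]
grip_width: 0.0218
```

Call:
{"method": "apply_moves", "body": {"series": [[0,0,0,0,0,-7,0],[0,0,0,0,0,-14,0],[0,0,0,0,0,-21,0],[0,0,0,0,0,-28,0],[0,0,0,0,0,-35,0]]}}

```text
time: 7.37
position: [0.3469, -0.3498, 0.131]
tool_rot: [0.991, 0.136, -0.0, -0.001]
ft_force: [-0.2, 0.5, -1.4]
grip_width: 0.0218
```

Call:
{"method": "apply_moves", "body": {"series": [[0,0,0,0,0,-7,0],[0,0,0,0,0,-14,0],[0,0,0,0,0,-21,0],[0,0,0,0,0,-28,0],[0,0,0,0,0,-35,0]]}}

```text
time: 7.78
position: [0.3469, -0.3498, 0.131]
tool_rot: [0.904, 0.427, -0.0, -0.001]
ft_force: [0.3, -0.2, -1.5]
grip_width: 0.0213
```

Call:
{"method": "apply_moves", "body": {"series": [[0,0,0,0,0,-7,0],[0,0,0,0,0,-14,0],[0,0,0,0,0,-21,0],[0,0,0,0,0,-28,0],[0,0,0,0,0,-35,0]]}}

```text
time: 8.2
position: [0.3469, -0.3498, 0.131]
tool_rot: [0.734, 0.679, 0.0, -0.001]
ft_force: [0.2, -0.4, -0.2]
grip_width: 0.0218
```

Call:
{"method": "apply_moves", "body": {"series": [[0,0,0,0,0,-7,0],[0,0,0,0,0,-14,0],[0,0,0,0,0,-21,0],[0,0,0,0,0,-28,0],[0,0,0,0,0,-35,0]]}}

```text
time: 8.62
position: [0.3469, -0.3498, 0.131]
tool_rot: [0.496, 0.869, 0.0, -0.0]
ft_force: [-0.3, -0.3, -0.2]
grip_width: 0.0219
```

Call:
{"method": "apply_moves", "body": {"series": [[0,0,0,0,0,-6,0],[0,0,0,0,0,-11,0],[0,0,0,0,0,-11,0]]}}

```text
time: 8.87
position: [0.3469, -0.3499, 0.131]
tool_rot: [0.412, 0.911, 0.0, -0.0]
ft_force: [0.4, 0.3, -1.7]
grip_width: 0.0218
```

```bash
python3 - <<'E'
from h import *
o,M=status(); to([.347,-.350,.052],M,o["position"])
w=robot.camera_params("wrist"); im=robot.camera("wrist"); cv2.imwrite("pics/w5.png",im[:,:,::-1]); np.savez("w5.npz",**w)
E
```

```text
t 8.87 p [ 346.9 -349.9  131. ] phi 131.3 z-axis [-0.001  0.001 -1.   ] q [-1.02  0.53  1.86  0.    0.75 -1.74] F [ 0.4  0.3 -1.7] g 21.8
tool shift cm [-0.02 -0.01  7.9 ]
```

View pics/w5.png

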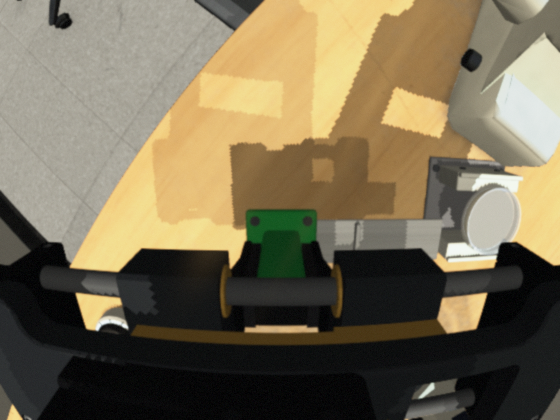

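w5: lifter held, blade pointing at the stand (dish at (490,220)), aligned with its channel. Now I'll set it down on the open bench and regrip leaning back.

Call:
{"method": "apply_moves", "body": {"series": [[0,0,3,0,0,0,0],[0,0,5.5,0,0,0,0],[0,0,7.2,0,0,0,0],[0,0,7.8,0,0,0,0],[0,0,7.8,0,0,0,0]]}}

```text
time: 9.33
position: [0.3467, -0.3495, 0.0524]
tool_rot: [0.414, 0.91, 0.001, -0.001]
ft_force: [0.1, 0.1, -1.6]
grip_width: 0.0217
```

Call:
{"method": "apply_moves", "body": {"series": [[0,0,0.1,0,0,0,0.2],[0,0,0.1,0,0,0,0.4],[0,0,0.1,0,0,0,0.6],[0,0,0.1,0,0,0,0.9],[0,0,0.1,0,0,0,0.9]]}}

```text
time: 9.75
position: [0.3474, -0.3505, 0.0528]
tool_rot: [0.413, 0.911, -0.0, 0.0]
ft_force: [0.3, 0.1, 0.1]
grip_width: 0.0414
```

Call:
{"method": "apply_moves", "body": {"series": [[0,0,-1,0,0,0,0.9],[0,0,-3,0,0,0,0.9],[0,0,-6,0,0,0,0.9],[0,0,-9,0,0,0,0.9],[0,0,-11,0,0,0,0.9]]}}

```text
time: 10.17
position: [0.3476, -0.3508, 0.1654]
tool_rot: [0.413, 0.911, -0.001, 0.001]
ft_force: [0.2, 0.2, -0.3]
grip_width: 0.073
```

Call:
{"method": "apply_moves", "body": {"series": [[0,0,0,0,0,7,1],[0,0,0,0,0,14,1],[0,0,0,0,0,21,1],[0,0,0,0,0,28,1],[0,0,0,0,0,35,1]]}}

```text
time: 10.58
position: [0.3471, -0.3502, 0.1634]
tool_rot: [0.67, 0.742, -0.0, 0.001]
ft_force: [0.0, -0.5, -0.6]
grip_width: 0.0864
```

Call:
{"method": "apply_moves", "body": {"series": [[0,0,0,0,0,7,1],[0,0,0,0,0,14,1],[0,0,0,0,0,21,1],[0,0,0,0,0,28,1],[0,0,0,0,0,35,1]]}}

```text
time: 11.0
position: [0.3471, -0.3501, 0.1632]
tool_rot: [0.862, 0.507, 0.0, 0.0]
ft_force: [-0.2, -0.0, 0.3]
grip_width: 0.087
```

Call:
{"method": "apply_moves", "body": {"series": [[0,0,0,0,0,7,1],[0,0,0,0,0,14,1],[0,0,0,0,0,20,1],[0,0,0,0,0,20,1],[0,0,0,0,0,20,1]]}}

```text
time: 11.42
position: [0.3471, -0.3502, 0.163]
tool_rot: [0.935, 0.353, 0.0, 0.0]
ft_force: [1.0, -0.0, -0.2]
grip_width: 0.087
```

```bash
cat > m.py <<'E'
from h import *
import sys
def rect(w,m,z,n):
    c=max(cv2.findContours(m,cv2.RETR_EXTERNAL,cv2.CHAIN_APPROX_NONE)[0],key=cv2.contourArea)[:,0]
    P=np.array([onz(w,u,v,z,True)[:2] for u,v in c]); r=cv2.minAreaRect((P*1000).astype(np.float32))
    print(n,"px",c.min(0),c.max(0),"c",np.round(r[0],1),"size",np.round(r[1],1),"ang",round(r[2],1)); return np.array(r[0])
def box(m,p,r):
    k=np.zeros_like(m); u,v=(int(i) for i in p); cv2.circle(k,(u,v),r,255,-1); return m&k
def look(f,post,hd,zu=0.):
    o,M=status(); w=robot.camera_params("wrist"); im=robot.camera("wrist"); cv2.imwrite(f,im[:,:,::-1])
    hsv=cv2.cvtColor(im,cv2.COLOR_RGB2HSV)
    rect(w,cv2.inRange(hsv,(50,90,40),(85,255,255)),zu+.007,"foot")
    e=np.array([np.cos(np.radians(hd)),np.sin(np.radians(hd))]); q=np.r_[np.array(post)+.08*e,zu+.003]
    s=np.linalg.norm(proj(w,q,True)-proj(w,q+np.r_[.045*e,0],True))
    try: rect(w,box(cv2.inRange(hsv,(0,0,90),(180,50,255)),proj(w,q,True),int(s)),zu+.003,"blade")
    except Exception as x: print(x)
    return o,M,w,im
E
python3 - <<'E'
from m import *
look("pics/w6.png",[.347,-.35],41.4)
E
```

```text
t 11.42 p [ 347.1 -350.2  163. ] phi 41.4 z-axis [ 0.    -0.001 -1.   ] q [-1.02  0.47  1.84 -0.    0.83 -0.17] F [ 1.  -0.  -0.2] g 87.0
foot px [261 175] [306 218] c [ 350.3 -351.3] size [42.  42.7] ang 41.3
blade px [268  81] [300 160] c [ 404.4 -304.5] size [73.8 29.3] ang 41.5
```

Call:
{"method": "apply_moves", "body": {"series": [[0,0,0,0,7,0,1],[0,0,0,0,14,0,1],[0,0,0,0,21,0,1],[0,0,0,0,28,0,1],[0,0,0,0,35,0,1]]}}

```text
time: 11.88
position: [0.3474, -0.3512, 0.1636]
tool_rot: [0.891, 0.337, 0.284, -0.105]
ft_force: [-0.0, 0.0, -0.6]
grip_width: 0.0871
```

Call:
{"method": "apply_moves", "body": {"series": [[0,0,0,0,0,0,1],[0,0,0,0,0,0,1],[0,0,0,0,0,0,1]]}}

```text
time: 12.13
position: [0.3472, -0.3497, 0.1625]
tool_rot: [0.893, 0.336, 0.28, -0.106]
ft_force: [0.0, -0.3, -0.6]
grip_width: 0.087
```

```bash
python3 - <<'E'
from m import *
o,M,w,im=look("pics/w7.png",[.349,-.351],41.4)
to([.3495,-.351,.052],M,o["position"]); to([.3495,-.351,.10],M,o["position"])
print("cam",w["origin"])
hsv=cv2.cvtColor(im,cv2.COLOR_RGB2HSV)
print(proj(w,np.array([[.4825,-.2325,.054],[.4806,-.2326,.005]]),True))
E
```

```text
t 12.13 p [ 347.2 -349.7  162.5] phi 41.3 z-axis [ 0.43   0.378 -0.82 ] q [-1.34  0.58  1.83  0.6   1.12 -0.86] F [ 0.  -0.3 -0.6] g 87.0
foot px [262 305] [306 317] c [ 338.1 -362.3] size [11.7 42.1] ang 41.1
blade px [270 191] [298 255] c [ 406.1 -303.2] size [68.6 29. ] ang 41.8
tool shift cm [-6.25  0.25  9.11]
tool shift cm [-3.5   0.25  5.17]
cam [ 0.33269405 -0.36300745  0.32220625]
[[281.34969755 108.40752059]
 [280.25637122 134.87737616]]
```

Call:
{"method": "apply_moves", "body": {"series": [[-1.4,0.2,2,0,0,0,1],[-2.8,0.2,4,0,0,0,1],[-4.2,0.2,6,0,0,0,1],[-5.4,0.2,7.9,0,0,0,1],[-6.2,0.2,9,0,0,0,0.8]]}}

```text
time: 12.6
position: [0.35, -0.3495, 0.0521]
tool_rot: [0.892, 0.338, 0.28, -0.106]
ft_force: [0.6, 0.0, 0.3]
grip_width: 0.0847
```

Call:
{"method": "apply_moves", "body": {"newtons": 20, "series": [[0,0,0,0,0,0,0],[0,0,0,0,0,0,0],[0,0,0,0,0,0,0],[0,0,0,0,0,0,0],[0,0,0,0,0,0,0]]}}

```text
time: 13.02
position: [0.3495, -0.3516, 0.0542]
tool_rot: [0.893, 0.337, 0.281, -0.105]
ft_force: [1.0, -0.3, 0.5]
grip_width: 0.0545
```

Call:
{"method": "apply_moves", "body": {"newtons": 20, "series": [[0,0,0,0,0,0,0],[0,0,0,0,0,0,0],[0,0,0,0,0,0,0],[0,0,0,0,0,0,0],[0,0,0,0,0,0,0]]}}

```text
time: 13.43
position: [0.349, -0.3513, 0.0531]
tool_rot: [0.893, 0.336, 0.281, -0.106]
ft_force: [-0.4, -0.6, -0.2]
grip_width: 0.0218
```

Call:
{"method": "apply_moves", "body": {"newtons": 45, "series": [[0,0,0,0,0,0,0],[0,0,0,0,0,0,0],[0,0,0,0,0,0,0],[0,0,0,0,0,0,0]]}}

```text
time: 13.77
position: [0.3491, -0.3513, 0.0531]
tool_rot: [0.893, 0.336, 0.281, -0.106]
ft_force: [-0.2, -0.9, 1.4]
grip_width: 0.0215
```

```bash
python3 - <<'E'
from m import *
o,M,w,im=look("pics/w8.png",[.349,-.351],41.4)
u=M.T@np.array([0,0,1.]); f=M.T@np.array([.75,.661,0]); print("up in tool",u.round(3),"fwd in tool",f.round(3))
E
```

```text
t 13.77 p [ 349.1 -351.3   53.1] phi 41.2 z-axis [ 0.431  0.378 -0.819] q [-1.33  0.79  1.87  0.69  0.93 -1.03] F [-0.2 -0.9  1.4] g 21.5
foot px [257 306] [305 319] c [ 336.2 -363.3] size [ 8.4 29.9] ang 41.1
blade px [260 138] [302 222] c [ 406.2 -302.1] size [65.6 29.4] ang 41.1
up in tool [ 0.574  0.    -0.819] fwd in tool [ 0.819 -0.003  0.573]
```

Call:
{"method": "apply_moves", "body": {"series": [[0.6,0,-0.8,0,0,0,0],[1.2,0,-1.7,0,0,0,0],[1.6,0,-2.3,0,0,0,0],[1.6,0,-2.3,0,0,0,0],[1.6,0,-2.3,0,0,0,0]]}}

```text
time: 14.23
position: [0.3492, -0.3517, 0.0819]
tool_rot: [0.893, 0.336, 0.281, -0.105]
ft_force: [0.3, -0.7, -1.0]
grip_width: 0.0217
```

```bash
python3 - <<'E'
from m import *
o,M,w,im=look("pics/w9.png",[.349,-.351],41.4,.028); np.savez("w9.npz",**w)
c=proj(w,np.array([.4825,-.2325,.054]),True); print("dish px",c)
u0,v0=int(c[0])-70,max(0,int(c[1])-60); crop=im[v0:v0+130,u0:u0+140]; k=4
big=cv2.resize(crop[:,:,::-1],None,fx=k,fy=k,interpolation=cv2.INTER_CUBIC)
def d(P,col): 
    q=(proj(w,np.array(P),True)-[u0,v0]+.5)*k; cv2.circle(big,tuple(int(i) for i in q),3,col,-1)
e=np.array([.75,.661]);l=np.array([-.661,.75]);C=np.array([.4806,-.2326])
for s in(-1,1):
    for a in(-.035,.035): d(np.r_[C+a*e+s*.039*l,.045],(0,0,255)); d(np.r_[C+a*e+s*.023*l,.04],(0,200,255))
    d(np.r_[C-.045*e+s*.046*l,.005],(255,0,255))
for t in np.linspace(0,6.28,24): d(np.r_[[.4825,-.2325]+.0305*(np.cos(t)*e+np.sin(t)*l),.054],(0,255,0))
p=o["position"][:2]
for s in(-1,1):
    for a in (.06,.11): d(np.r_[p+a*e+s*.015*l,.031],(255,0,0))
cv2.imwrite("pics/v12.png",big); print(big.shape,u0,v0)
E
```

```text
t 14.23 p [ 349.2 -351.7   81.9] phi 41.3 z-axis [ 0.432  0.376 -0.82 ] q [-1.33  0.73  1.86  0.66  0.97 -0.98] F [ 0.3 -0.7 -1. ] g 21.7
foot px [257 306] [305 319] c [ 336.3 -363.8] size [ 8.4 30. ] ang 41.2
blade px [259 138] [302 222] c [ 406.6 -302.3] size [65.9 29.6] ang 41.0
dish px [277.77971021  51.28500047]
(520, 560, 3) 207 0
```

View pics/v12.png

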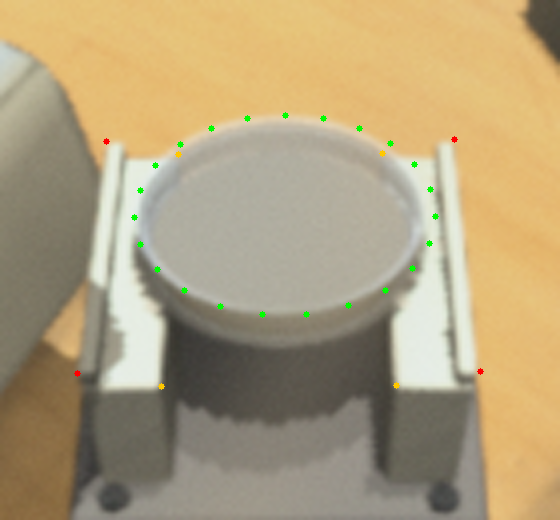

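v12: the model points land on the real rails and rim within about 1 mm. The dish is at about (281,213), and the blade line is about 3 mm right of its centre. I'll shift 3 mm left, drop 2 mm and advance about 94 mm.

Call:
{"method": "apply_moves", "body": {"series": [[-0.1,-0.3,0.2,0,0,0,0],[0.7,-0.3,0.7,0,0,0,0],[1.6,-0.3,1.3,0,0,0,0],[2.4,-0.3,1.9,0,0,0,0],[2.4,-0.3,1.9,0,0,0,0]]}}

```text
time: 14.7
position: [0.3712, -0.3258, 0.0793]
tool_rot: [0.892, 0.337, 0.282, -0.108]
ft_force: [-0.0, 0.8, -0.3]
grip_width: 0.0219
```

```bash
python3 - <<'E'
from m import *
o,M,w,im=look("pics/w10.png",[.368,-.335],41.4,.0265)
e=np.array([.75,.661]);l=np.array([-.661,.75]);C=np.array([.4806,-.2326]); v=o["position"][:2]-C; print("fwd",v@e,"left",v@l)
E
```

```text
t 14.7 p [ 371.2 -325.8   79.3] phi 41.3 z-axis [ 0.43   0.382 -0.818] q [-1.28  0.73  1.89  0.71  0.94 -0.98] F [-0.   0.8 -0.3] g 21.9
foot px [257 306] [305 319] c [ 358.3 -337.7] size [ 8.3 29.8] ang 41.3
blade px [237 131] [335 235] c [ 428.8 -273.8] size [81.3 65.2] ang 14.9
fwd -0.14367055934070633 left 0.0024631504015013295
```

Call:
{"method": "apply_moves", "body": {"series": [[0,0,0,0,0,0,0],[0,0,0,0,0,0,0],[0.8,0,0.56,0,0,0,0],[1.6,0,1.12,0,0,0,0],[1.6,0,1.12,0,0,0,0]]}}

```text
time: 15.17
position: [0.3855, -0.3138, 0.0795]
tool_rot: [0.892, 0.336, 0.282, -0.107]
ft_force: [-0.4, 0.2, -1.1]
grip_width: 0.022
```

Call:
{"method": "apply_moves", "body": {"series": [[0,0,0,0,0,0,0],[0,0,0,0,0,0,0],[0,0,0,0,0,0,0]]}}

```text
time: 15.42
position: [0.3847, -0.3162, 0.0793]
tool_rot: [0.893, 0.336, 0.281, -0.106]
ft_force: [0.2, -0.4, -1.6]
grip_width: 0.0215
```

```bash
cat >> m.py <<'E'
e=np.array([.75,.661]);l=np.array([-.661,.75]);C=np.array([.4806,-.2326])
def sl(p): v=np.array(p)[:2]-C; return "fwd %.1f left %.1f"%(v@e*1000,v@l*1000)
def blade(f,zu):
    """steel blade edges at two stations ahead of the post"""
    o,M=status(); w=robot.camera_params("wrist"); im=robot.camera("wrist"); cv2.imwrite(f,im[:,:,::-1]); print("TCP",sl(o["position"]),"underside",round(o["position"][2]*1000-53.1,1))
    g=cv2.GaussianBlur(cv2.cvtColor(im,cv2.COLOR_RGB2GRAY),(3,3),0).astype(np.float32); p=o["position"][:2]
    for a in (.03,.038,.055,.06):
        t=np.arange(-.0225,.0225,.00025); P=np.c_[p+a*e+t[:,None]*l,np.full(len(t),zu+.003)]; q=proj(w,P,True).astype(np.float32)
        s=cv2.remap(g,q[:,0][None],q[:,1][None],cv2.INTER_LINEAR)[0]; d=np.gradient(s); h=len(t)//2
        i,j=np.abs(d[:h]).argmax(),h+np.abs(d[h:]).argmax(); print(a,"edges mm",t[i]*1000,t[j]*1000,"mid",(t[i]+t[j])*500,"row",q[h].round())
    return o,M,w,im
E
python3 - <<'E'
from m import *
blade("pics/w11.png",.0265)
E
```

```text
t 15.42 p [ 384.7 -316.2   79.3] phi 41.3 z-axis [ 0.431  0.378 -0.819] q [-1.24  0.73  1.9   0.73  0.92 -0.97] F [ 0.2 -0.4 -1.6] g 21.5
TCP fwd -127.1 left 0.7 underside 26.2
0.03 edges mm -13.749999999999991 13.500000000000032 mid -0.1249999999999793 row [280. 240.]
0.038 edges mm -15.249999999999993 13.750000000000034 mid -0.7499999999999798 row [280. 229.]
0.055 edges mm -14.999999999999993 13.500000000000032 mid -0.7499999999999798 row [280. 205.]
0.06 edges mm -14.999999999999993 13.250000000000032 mid -0.87499999999998 row [280. 198.]
```

Call:
{"method": "apply_moves", "body": {"series": [[0.8,0,0.56,0,0,0,0],[1.6,0,1.12,0,0,0,0],[2.4,0,1.68,0,0,0,0],[3.0,0,2.1,0,0,0,0],[3.5,0,2.45,0,0,0,0]]}}

```text
time: 15.88
position: [0.4176, -0.2864, 0.0793]
tool_rot: [0.892, 0.336, 0.281, -0.106]
ft_force: [0.2, 0.7, -1.6]
grip_width: 0.0214
```

Call:
{"method": "apply_moves", "body": {"series": [[0,0,0,0,0,0,0],[0,0,0,0,0,0,0],[0,0,0,0,0,0,0]]}}

```text
time: 16.13
position: [0.4169, -0.2879, 0.0793]
tool_rot: [0.893, 0.336, 0.281, -0.106]
ft_force: [-0.4, -0.5, -0.7]
grip_width: 0.0217
```

```bash
cat >> m.py <<'E'
def dish(w,im,zt,a0,guess):
    """dish rim (lid top, z=zt): strongest edge along radial rays around a guess, fit circle"""
    g=cv2.GaussianBlur(cv2.cvtColor(im,cv2.COLOR_RGB2GRAY),(3,3),0).astype(np.float32)
    pts=[]
    for t in np.radians(np.arange(0,360,6)):
        r=np.arange(.025,.034,.00025); P=np.c_[guess+r[:,None]*(np.cos(t)*e+np.sin(t)*l),np.full(len(r),zt)]; q=proj(w,P,True).astype(np.float32)
        s=cv2.remap(g,q[:,0][None],q[:,1][None],cv2.INTER_LINEAR)[0]; pts.append(P[np.abs(np.gradient(s)).argmax(),:2])
    pts=np.array(pts); k=np.ones(len(pts),bool)
    for _ in range(5):
        A=np.c_[2*pts[k],np.ones(k.sum())]; x=np.linalg.lstsq(A,(pts[k]**2).sum(1),rcond=None)[0]; c=x[:2]; r=np.sqrt(x[2]+c@c)
        d=np.abs(np.linalg.norm(pts-c,axis=1)-r); k=d<max(.0008,1.5*np.median(d))
    print("dish",sl(c),"r %.1f"%(r*1000),"n",k.sum(),"px",proj(w,np.r_[c,zt],True).round())
E
python3 - <<'E'
from m import *
a=cv2.imread("pics/w9.png")[:,:,::-1]; dish(dict(np.load("w9.npz")),a,.054,0,C+.0015*e)
o,M,w,im=blade("pics/w12.png",.0265)
dish(w,im,.054,0,C+.0015*e)
E
```

```text
dish fwd -0.3 left -0.3 r 28.7 n 42 px [277.  53.]
t 16.13 p [ 416.9 -287.9   79.3] phi 41.3 z-axis [ 0.431  0.378 -0.819] q [-1.16  0.73  1.91  0.78  0.88 -0.94] F [-0.4 -0.5 -0.7] g 21.7
TCP fwd -84.3 left 0.6 underside 26.2
0.03 edges mm -13.749999999999991 13.500000000000032 mid -0.1249999999999793 row [280. 240.]
0.038 edges mm -15.249999999999993 13.750000000000034 mid -0.7499999999999798 row [280. 229.]
0.055 edges mm -15.499999999999993 14.000000000000034 mid -0.7499999999999798 row [280. 205.]
0.06 edges mm -15.749999999999993 13.250000000000032 mid -1.2499999999999802 row [280. 198.]
dish fwd -0.1 left 0.0 r 30.1 n 32 px [280. 149.]
```

Call:
{"method": "apply_moves", "body": {"series": [[0.29,0,-0.41,0,0,0,0],[0.55,0,-0.78,0,0,0,0],[0.66,0,-0.94,0,0,0,0],[0.77,0,-1.1,0,0,0,0],[0.9,0,-1.28,0,0,0,0]]}}

```text
time: 16.6
position: [0.4168, -0.288, 0.0952]
tool_rot: [0.893, 0.336, 0.281, -0.106]
ft_force: [-0.7, 1.2, -1.4]
grip_width: 0.0217
```

Call:
{"method": "apply_moves", "body": {"series": [[0.06,0,-0.08,0,0,0,0],[0.17,0,-0.25,0,0,0,0],[0.34,0,-0.49,0,0,0,0],[0.34,0,-0.49,0,0,0,0],[0.34,0,-0.49,0,0,0,0]]}}

```text
time: 17.02
position: [0.4169, -0.2879, 0.101]
tool_rot: [0.893, 0.336, 0.281, -0.106]
ft_force: [0.4, 0.7, -1.6]
grip_width: 0.0217
```

```bash
python3 - <<'E'
from m import *
o,M,w,im=blade("pics/w13.png",.048)
h=o["position"][2]-.0531; dish(w,im,h+.003+.014,0,C+.0005*e)
E
```

```text
t 17.02 p [ 416.9 -287.9  101. ] phi 41.3 z-axis [ 0.431  0.378 -0.819] q [-1.16  0.69  1.9   0.76  0.92 -0.89] F [ 0.4  0.7 -1.6] g 21.7
TCP fwd -84.3 left 0.7 underside 47.9
0.03 edges mm -14.999999999999993 14.250000000000034 mid -0.3749999999999795 row [280. 240.]
0.038 edges mm -15.249999999999993 13.750000000000034 mid -0.7499999999999798 row [280. 229.]
0.055 edges mm -21.75 21.50000000000004 mid -0.1249999999999793 row [280. 205.]
0.06 edges mm -22.0 14.000000000000034 mid -3.9999999999999827 row [280. 198.]
dish fwd -0.7 left -0.7 r 31.2 n 36 px [282. 158.]
```

Call:
{"method": "apply_moves", "body": {"series": [[0.2,0,-0.29,0,0,0,0],[0.5,0,-0.71,0,0,0,0],[0.9,0,-1.28,0,0,0,0],[1.3,0,-1.85,0,0,0,0],[1.7,0,-2.43,0,0,0,0]]}}

```text
time: 17.48
position: [0.4169, -0.2878, 0.1314]
tool_rot: [0.893, 0.336, 0.281, -0.106]
ft_force: [-1.0, -0.0, -0.5]
grip_width: 0.0216
```

Call:
{"method": "apply_moves", "body": {"series": [[0.4,0,-0.57,0,0,0,0],[0.8,0,-1.14,0,0,0,0],[1.2,0,-1.71,0,0,0,0],[1.5,0,-2.14,0,0,0,0],[1.7,0,-2.43,0,0,0,0]]}}

```text
time: 17.9
position: [0.4169, -0.2879, 0.1611]
tool_rot: [0.893, 0.336, 0.281, -0.105]
ft_force: [0.2, 0.3, -1.9]
grip_width: 0.0221
```

```bash
python3 - <<'E'
from m import *
o,M,w,im=blade("pics/w14.png",.106)
h=o["position"][2]-.0531; dish(w,im,h+.017,0,C+.0005*e); print("cam",w["origin"], "dark px top rows", (im[:40].max(2)<45).sum(1)[:40:8])
E
```

```text
t 17.9 p [ 416.9 -287.9  161.1] phi 41.3 z-axis [ 0.432  0.377 -0.819] q [-1.16  0.57  1.88  0.69  1.03 -0.78] F [ 0.2  0.3 -1.9] g 22.1
TCP fwd -84.3 left 0.6 underside 108.0
0.03 edges mm -15.249999999999993 14.250000000000034 mid -0.4999999999999796 row [280. 241.]
0.038 edges mm -17.499999999999996 14.250000000000034 mid -1.6249999999999807 row [280. 229.]
0.055 edges mm -15.749999999999993 14.000000000000034 mid -0.87499999999998 row [280. 206.]
0.06 edges mm -15.999999999999993 14.000000000000034 mid -0.99999999999998 row [280. 199.]
dish fwd -0.5 left -0.2 r 30.5 n 40 px [281. 158.]
cam [ 0.40207794 -0.30129131  0.32079845] dark px top rows [ 41  67  77 106  92]
```

Call:
{"method": "apply_moves", "body": {"series": [[0.2,0,-0.28,0,0,0,0],[0.4,0,-0.57,0,0,0,0],[0.6,0,-0.86,0,0,0,0],[0.8,0,-1.14,0,0,0,0],[1.0,0,-1.43,0,0,0,0]]}}

```text
time: 18.37
position: [0.4168, -0.2877, 0.1779]
tool_rot: [0.893, 0.336, 0.281, -0.106]
ft_force: [0.2, -0.7, -1.1]
grip_width: 0.0214
```

Call:
{"method": "apply_moves", "body": {"series": [[0.2,0,-0.28,0,0,0,0],[0.4,0,-0.57,0,0,0,0],[0.6,0,-0.86,0,0,0,0],[0.9,0,-1.28,0,0,0,0],[1.05,0,-1.5,0,0,0,0]]}}

```text
time: 18.78
position: [0.4169, -0.2879, 0.1966]
tool_rot: [0.893, 0.336, 0.282, -0.106]
ft_force: [-0.6, -0.2, -1.7]
grip_width: 0.0217
```

Call:
{"method": "apply_moves", "body": {"series": [[0,0,0,0,0,0,0],[0,0,0,0,0,0,0],[0,0,0,0,0,0,0],[0,0,0,0,0,0,0],[0,0,0,0,0,0,0]]}}

```text
time: 19.2
position: [0.4168, -0.2877, 0.1958]
tool_rot: [0.893, 0.336, 0.281, -0.106]
ft_force: [-0.1, -0.5, -1.8]
grip_width: 0.0214
```

```bash
python3 - <<'E'
from m import *
o,M,w,im=blade("pics/w15.png",.143)
h=o["position"][2]-.0531; print("dish rise mm",(h+.003-.04)*1000); dish(w,im,h+.017,0,C+.0005*e); print("cam",w["origin"])
E
```

```text
t 19.2 p [ 416.8 -287.7  195.8] phi 41.2 z-axis [ 0.431  0.378 -0.819] q [-1.16  0.51  1.85  0.66  1.1  -0.71] F [-0.1 -0.5 -1.8] g 21.4
TCP fwd -84.3 left 0.8 underside 142.7
0.03 edges mm -16.249999999999993 13.500000000000032 mid -1.3749999999999805 row [280. 240.]
0.038 edges mm -16.499999999999993 13.750000000000034 mid -1.3749999999999805 row [280. 229.]
0.055 edges mm -16.249999999999993 14.000000000000034 mid -1.1249999999999802 row [280. 205.]
0.06 edges mm -9.499999999999988 14.000000000000034 mid 2.2500000000000226 row [280. 198.]
dish rise mm 105.68847067434531
dish fwd 1.8 left 0.4 r 28.9 n 40 px [280. 155.]
cam [ 0.40202364 -0.3012617   0.35549235]
```

Call:
{"method": "apply_moves", "body": {"series": [[0,0,0,0,0,0,0],[0,0,0,0,0,0,0],[0,0,0,0,0,0,0],[0,0,0,0,0,0,0],[0,0,0,0,0,0,0]]}}

```text
time: 19.67
position: [0.4168, -0.2879, 0.196]
tool_rot: [0.893, 0.336, 0.281, -0.106]
ft_force: [0.4, -0.5, -0.8]
grip_width: 0.0217
```

Call:
{"method": "apply_moves", "body": {"series": [[0,0,0,0,0,0,0],[0,0,0,0,0,0,0],[0,0,0,0,0,0,0],[0,0,0,0,0,0,0],[0,0,0,0,0,0,0]]}}

```text
time: 20.08
position: [0.4168, -0.2878, 0.196]
tool_rot: [0.893, 0.336, 0.281, -0.106]
ft_force: [0.2, -0.7, -1.6]
grip_width: 0.0216
```

Call:
{"method": "apply_moves", "body": {"series": [[0,0,0,0,0,0,0],[0,0,0,0,0,0,0],[0,0,0,0,0,0,0],[0,0,0,0,0,0,0],[0,0,0,0,0,0,0]]}}

```text
time: 20.5
position: [0.4168, -0.2878, 0.196]
tool_rot: [0.893, 0.336, 0.281, -0.106]
ft_force: [-0.8, 0.7, -2.0]
grip_width: 0.0214
```

Call:
{"method": "apply_moves", "body": {"series": [[0,0,0,0,0,0,0],[0,0,0,0,0,0,0],[0,0,0,0,0,0,0],[0,0,0,0,0,0,0],[0,0,0,0,0,0,0]]}}

```text
time: 20.92
position: [0.4168, -0.2878, 0.196]
tool_rot: [0.893, 0.336, 0.281, -0.106]
ft_force: [0.7, 1.1, -1.5]
grip_width: 0.0215
```

Call:
{"method": "apply_moves", "body": {"series": [[0,0,0,0,0,0,0],[0,0,0,0,0,0,0],[0,0,0,0,0,0,0],[0,0,0,0,0,0,0],[0,0,0,0,0,0,0]]}}

```text
time: 21.33
position: [0.4168, -0.2879, 0.196]
tool_rot: [0.893, 0.336, 0.281, -0.106]
ft_force: [-0.4, 0.0, -1.6]
grip_width: 0.0214
```

Call:
{"method": "apply_moves", "body": {"series": [[0,0,0,0,0,0,0],[0,0,0,0,0,0,0],[0,0,0,0,0,0,0],[0,0,0,0,0,0,0],[0,0,0,0,0,0,0]]}}

```text
time: 21.75
position: [0.4169, -0.2878, 0.196]
tool_rot: [0.893, 0.336, 0.281, -0.106]
ft_force: [-0.1, 0.1, -1.2]
grip_width: 0.0218
```

Call:
{"method": "apply_moves", "body": {"series": [[0,0,0,0,0,0,0],[0,0,0,0,0,0,0],[0,0,0,0,0,0,0],[0,0,0,0,0,0,0],[0,0,0,0,0,0,0]]}}

```text
time: 22.17
position: [0.4168, -0.2878, 0.196]
tool_rot: [0.893, 0.336, 0.281, -0.106]
ft_force: [-0.7, -0.3, -1.9]
grip_width: 0.0214
```

Call:
{"method": "apply_moves", "body": {"series": [[0,0,0,0,0,0,0],[0,0,0,0,0,0,0],[0,0,0,0,0,0,0],[0,0,0,0,0,0,0],[0,0,0,0,0,0,0]]}}

```text
time: 22.58
position: [0.4169, -0.2878, 0.196]
tool_rot: [0.893, 0.336, 0.281, -0.106]
ft_force: [-0.1, 0.1, -1.3]
grip_width: 0.0217
```

```bash
python3 - <<'E'
from m import *
o,M,w,im=blade("pics/w16.png",.143); dish(w,im,.160,0,C+.0005*e)
b=cv2.imread("pics/w15.png")[:,:,::-1]; d=cv2.absdiff(im,np.ascontiguousarray(b))[100:230,200:360]; print("img diff w15",d.mean())
robot.hand_in()
E
```

```text
t 22.58 p [ 416.9 -287.8  196. ] phi 41.2 z-axis [ 0.431  0.378 -0.819] q [-1.16  0.51  1.85  0.66  1.1  -0.71] F [-0.1  0.1 -1.3] g 21.7
TCP fwd -84.3 left 0.7 underside 142.9
0.03 edges mm -15.749999999999993 13.500000000000032 mid -1.1249999999999802 row [280. 240.]
0.038 edges mm -22.5 13.750000000000034 mid -4.374999999999983 row [280. 229.]
0.055 edges mm -22.5 14.000000000000034 mid -4.249999999999983 row [280. 205.]
0.06 edges mm -9.499999999999988 13.250000000000032 mid 1.8750000000000224 row [280. 198.]
dish fwd 1.7 left 0.2 r 28.9 n 39 px [280. 155.]
img diff w15 1.5910096153846154
the job is handed in; nothing more can be done
```

The dish is up on the lifter, about 106 mm above where it sat. I held it still for about 3.4 s and handed the job in at 22.6 s of robot time.

**What I did**
- I gripped the lifter by its post, turned it about 186°, and set it down on open bench in line with the stand.
- I then regripped it across the other pair of faces with the tool leaning back 35°. I judged that a vertical gripper would come too close to the microscope eyepieces above the stand.
- I slid the blade under the dish and raised it straight up.

**Mishap:** My first grasp missed because I lifted before the fingers had closed. The next picture showed the lifter had not moved.

**Last checks**
- **Arm:** The reported pose stayed within about 0.2 mm during the hold, and the grip stayed at 21.7 mm. Force readings during the insertion and lift never exceeded about 2 N.
- **Dish:** Its measured centre is 1–2 mm from the blade seat. Its place in the wrist picture did not change between the start and end of the hold.

**Weaker checks**
- Some blade-edge readings at the end were outliers of 2–4 mm, most likely shadow or the dish rim being picked up as the edge.
- The dish's rim fit varied between 28.7 and 31.2 mm radius (true 30.5 mm), so its centre is good to about 2 mm.
- I did not check the carton and vial again at the end. Nothing was sent near them, and no contact showed in the forces.

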